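# Tug-check the lid of the cheese box

## Robot

A 6-joint arm with a two-finger parallel gripper is mounted at the origin on the work surface. World frame = base frame: x ahead of the robot, y to its left, z up, the work surface at z = 0. Lengths are in m, angles in rad, forces in N, time in s.
With the tool pointing down it reaches from about 0.3 to 0.825 m from the base axis. Payload 5.4 kg.
Tool frame: the origin (TCP) lies on the centre line of the jaws, within the pads' length; the fingertips stand 11 mm ahead of it and the grasp point (between the pads) lies 8 mm behind it; z points along the fingers, x is the direction in which the jaws open and shut, and the axes are right-handed (so a half turn about z gives the same grasp; the last joint's range is limited). The gripper opens to 92 mm and grips with 3 to 60 N. Pads are 20 mm wide; open, the fingers measure 128 mm over their backs; the gripper's body (75 mm by 189 mm) begins 69 mm behind the grasp point.
Start: joints at [0.99, 0.158, 1.597, -0, 1.386, -0.21], TCP at [0.208, 0.536, 0.226] pointing down, gripper open.
Joint ranges: [-2.91, 2.91], [-0.94, 2.29], [0.18, 2.7], [-1.29, 4.43], [0.17, 2.64], [-3, 3]. Speed limits (rad/s): [2.57, 2.57, 3.14, 3.14, 3.14, 3.14].

## Interface

Orientations are given as [roll, pitch, yaw] about the fixed x, y, z axes, in that order (R = Rz(yaw) Ry(pitch) Rx(roll)).
In Python, from plant import robot, camera, camera_model, spotter gives the robot as it stands. The module is installed in compiled form; this text tells all that it offers.
- The arm moves only by the tool jog_arm, never from a script. Its argument "commands" is a list of rows, each an object with "turn": the turn, a rotation vector about the world's x, y, z in rad, a list of three; "slide": the shift along the world's x, y, z in cm, a list of three; "claw": the finger opening in cm, from 0 to 9.19. In form: [{"turn": [ax, ay, az], "slide": [dx, dy, dz], "claw": claw}, ...]. A call has 1 to 5 rows; each row is the pose to reach, as a shift and turn from the pose commanded when the call began; what a row does not reach only later rows make up. A row lasts 1/12 s, in which the tool goes at most 41.7 mm and 7.16 degrees, less where a joint would pass 70% of its speed; a pose out of reach is approached as far as the arm can. A call with a gripper value outside its range is refused whole. The fingers move at their own pace and stop on an object; the grip force is fixed at half the most. Time passes only in rows, so rows that repeat a pose let the fingers close. It gives the time, the measured TCP pose, the force and the opening at its end, in the units of the state.
- robot.observe(): the state, without advancing time (a new reading comes with each control period).
- camera(name): name is "scene" or "top" or "wrist"; returns (picture, depth): 400x640x3 uint8, red, green, blue; 400x640 float32, m along the optical axis (not along the pixel's ray), 0 where there is no reading.
- camera_model(name): a dict with "camera_matrix" (3x3 intrinsics, pixels), "xyz" and "attitude" of the camera in the world. Camera axes: x right, y down, z forward; pixel columns grow to the right and rows downward; lengths in m; the calibration is good to about 2 mm. A picture is of the moment at which its call begins: read the wrist's pose just before it. camera_model takes no time and is no camera call; for the wrist camera it gives the pose at the moment of the call.
- robot.job_done(): hands the job in, once; it reports no verdict.
Trained networks look in the newest picture that a camera, given by its name, has taken for a name from the list of things; names that differ only in an ending like _2 or _b are one class to them, and where a whole thing is asked for, a point or a joint stands for the part that bears it (a point fixed in the world has none). Each returns a list of dicts, best first, with "conf" (0 to 1); they miss things now and then, are a little off and sometimes report something else, mostly with a low value. They report only what shows in the picture. A call takes as long as a camera call.
- spotter.search_frame(camera, target): "rect" ([left, top, right, bottom] in pixels, round what is visible of it).
The state is a dict: "clock": time; "joints": joint angles; "qd": joint speeds; "joint_efforts": joint torques, N m; "position": TCP position; "tcp_rot": TCP orientation; "force": force on the tool from outside, world axes, zero at the start; "wrist_torque": the same for the moment, N m; "finger_gap": finger opening in m.
Only numpy, scipy, OpenCV 4.12 (cv2) and the standard library are available. Lean on these libraries where they do the work, as an engineer would, in place of code of your own. Each camera call takes 0.05 s, during which the arm holds its last target. There are 200 camera calls.

## Task

Check that the lid of the steel topping box with the yellow handle is really caught: tug it up firmly by its handle. If it gives, press it down until the red catch snaps over its front lip, and tug again, so that you finish having felt the catch hold; leave that lid shut and caught, and do not touch the lid with the green handle.

Things in the scene. Friction and masses are not known exactly. Their poses are not given: they have to be found in the camera images.
- cheese_handle (a point): Middle of the yellow bar handle: round bar 12 mm thick, 100 mm long, along the lid's y, 40 mm above the lid's top, a post at each end; pinch it across, along the lid's x. Shut, it is 170.5 mm above the table. Uncaught it lifts with 3 to 8 N, up and slightly towards the hinge; caught, it rises 2 to 3 mm and is held fast. Snapping it shut takes 10 to 14 N down, ending on a hard rim.
- cheese_lid: White lid 240 (x) x 204 (y) x 10 mm of a fixed steel box 120 mm high. Origin: on the hinge at its far edge, mid-width, underside, 120.5 mm above the table. Shut: x level from box front to hinge, z up, tilt 0. The handle is at x -180, z +50 mm; lifting turns it about y. At the start it is either caught, or lies on top of its catch, its front 10 to 18 mm high (tilt 0.04 to 0.075).
- cheese_catch: Red sprung catch, 40 mm wide, mid-front of that box. Its sloping nose reaches over the lid's front lip when caught. The lip pushes it out from the box by up to 12 mm and it springs back; lifting the lid does not free it. Origin: lower inner edge of the nose, 131 mm above the table; axes as the shut lid's. Sprung home it is 244 mm in front of the hinge.
- olive_lid: The same kind of lid on the identical box beside it, with a green handle and its own red catch; origin and axes alike. It is shut and caught: leave it alone. Either box may stand to the left.

How it is judged:
By the outcome, as a careful person would: the job done as asked, in the order asked, and still so for the second after the job is handed in, with the robot touching nothing.
It also fails if it takes over 48 s, if anything falls off the work surface, if the arm or the gripper's body presses on something with over 40 N, if the wrist force passes 120 N, or if a joint passes its speed limit or range.

## Working session

There is one attempt and no reset: what is moved stays moved. The work goes in short steps, Python scripts to look and compute and a tool call to move; the robot and the scene stay as the last step left them, time stands still between calls to the robot, and variables do not carry over. Pictures are saved under pics/ and viewed, about 8 in all and at most 12, crops included, and the job is handed in when it is done.

Besides the shell and the picture viewer there is one more tool, called after ">>>" by a JSON object that holds its "name" and its "arguments", one argument or row to a line. jog_arm: Moves the arm, as the interface text tells. Its arguments: {"type":"object","properties":{"commands":{"type":"array"}},"required":["commands"]}

```bash
mkdir -p pics; cat > h.py <<'E'
import numpy as np,cv2
from plant import robot,camera,camera_model,spotter
from scipy.spatial.transform import Rotation as R
def cam(n):
    m=camera_model(n); a=np.array(m["attitude"],float)
    Rm=a if a.shape==(3,3) else R.from_euler('xyz',a).as_matrix()
    return np.array(m["camera_matrix"]),np.array(m["xyz"]),Rm
def cloud(n,d):
    K,t,Rm=cam(n); v,u=np.mgrid[:d.shape[0],:d.shape[1]]
    p=np.stack([(u-K[0,2])/K[0,0]*d,(v-K[1,2])/K[1,1]*d,d],-1)@Rm.T+t
    p[d==0]=np.nan
    return p
E
python3 - <<'E'
from h import *
s=robot.observe();print(s)
ims=[]
for n in ["scene","top"]:
    im,d=camera(n);np.save(n+"_d.npy",d);np.save(n+"_i.npy",im);print(n,camera_model(n))
    P=cloud(n,d)
    for t in ["cheese_handle","cheese_lid","cheese_catch","olive_lid"]:
        print(t,[(np.round(r["rect"]).tolist(),round(r["conf"],2)) for r in spotter.search_frame(n,t)[:2]])
    hsv=cv2.cvtColor(im,cv2.COLOR_RGB2HSV)
    for c,lo,hi in [("yel",20,35),("red",0,6),("grn",45,80)]:
        m=(hsv[...,0]>=lo)&(hsv[...,0]<=hi)&(hsv[...,1]>120)&(hsv[...,2]>60)
        k,l,st,ce=cv2.connectedComponentsWithStats(m.astype(np.uint8))
        for i in range(1,k):
            if st[i,4]>40: q=P[l==i]; print(c,st[i],np.round(np.nanmin(q,0),3),np.round(np.nanmedian(q,0),3),np.round(np.nanmax(q,0),3))
    cv2.imwrite(f"pics/{n}.png",im[...,::-1])
E
```

```text
{'clock': 0.0, 'joints': array([ 9.89904997e-01,  1.59072521e-01,  1.59818160e+00, -7.54747780e-06,
        1.38620645e+00, -2.10102947e-01]), 'qd': array([-0.00131301,  0.00173335, -0.00130735,  0.00271278, -0.00160125,
        0.0008235 ]), 'joint_efforts': array([ 3.13272321e-04, -3.85586214e+01, -3.22103405e+01,  7.00090989e-02,
        3.82898154e-02, -1.76136500e-04]), 'position': array([0.20804315, 0.53540956, 0.22463108]), 'tcp_rot': array([-3.14121033e+00,  1.82838800e-03,  1.20000969e+00]), 'force': array([0.19229624, 0.81153952, 0.25761832]), 'wrist_torque': array([-0.04514632, -0.02424342, -0.01690805]), 'finger_gap': 0.09199267275960203}
scene {'camera_matrix': array([[376.10188185,   0.        , 317.18414148],
       [  0.        , 376.10188185, 194.99328864],
       [  0.        ,   0.        ,   1.        ]]), 'xyz': array([0.85514851, 0.40697826, 0.718053  ]), 'attitude': array([-2.36930723, -0.00596747,  2.61842117])}
cheese_handle [([215.0, 136.0, 336.0, 212.0], 0.97)]
cheese_lid [([217.0, 132.0, 333.0, 215.0], 0.69)]
cheese_catch [([322.0, 150.0, 337.0, 170.0], 0.
[... 2085 characters left out ...]

red [101 216  10  11  45] [0.552 0.547 0.033] [0.568 0.56  0.039] [0.579 0.571 0.045]
red [122 216  10  11  51] [0.553 0.491 0.032] [0.567 0.508 0.038] [0.58  0.517 0.044]
red [ 79 238  11  12  53] [0.489 0.601 0.03 ] [0.503 0.614 0.039] [0.519 0.627 0.043]
red [100 239  10  11  46] [0.491 0.545 0.033] [0.507 0.556 0.039] [0.518 0.572 0.044]
red [229 247  22  14 209] [ 0.47   0.162 -0.002] [0.495 0.184 0.136] [0.511 0.233 0.153]
red [379 257  22  14 210] [ 0.456 -0.232 -0.002] [ 0.481 -0.185  0.136] [ 0.497 -0.162  0.157]
grn [207 170  38  17 385] [0.657 0.179 0.126] [0.679 0.226 0.133] [0.7   0.272 0.139]
grn [209 216  45  11 138] [0.559 0.147 0.172] [0.572 0.196 0.177] [0.585 0.25  0.184]
```

View pics/scene.png

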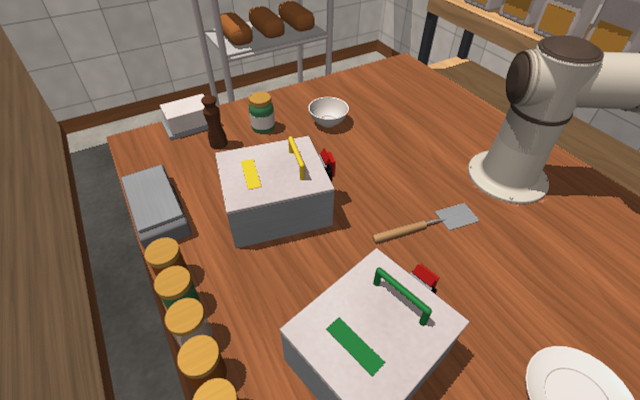

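View pics/top.png

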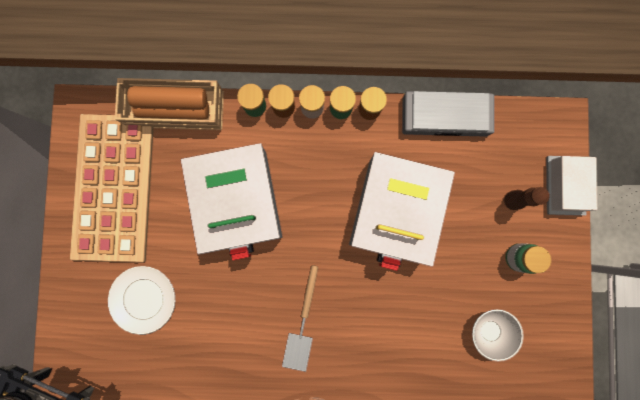

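```bash
python3 - <<'E'
import numpy as np,cv2
from h import *
for n in ["scene","top"]:
    d=np.load(n+"_d.npy");im=np.load(n+"_i.npy");P=cloud(n,d);hsv=cv2.cvtColor(im,cv2.COLOR_RGB2HSV).astype(int)
    for c,lo,hi,s in [("cheese",20,35,-1),("olive",45,80,1)]:
        m=(hsv[...,0]>=lo)&(hsv[...,0]<=hi)&(hsv[...,1]>110)&(P[...,2]>.166)&(P[...,2]<.19)&(P[...,0]<.62)&(P[...,1]*s>0)
        q=P[m]; c0=np.median(q,0)
        w=q[:,:2]-q[:,:2].mean(0); v=np.linalg.svd(w,full_matrices=False)[2][0]
        e=w@v; mid=q[:,:2].mean(0)+v*(e.min()+e.max())/2
        print(n,c,len(q),"mid",mid.round(4),"dir",np.degrees(np.arctan2(v[1],v[0])).round(1),"len",np.ptp(e).round(3),"z top",np.percentile(q[:,2],[50,90]).round(4))
        # lid: bright, z .118-.155, near the handle; plane fit
        m=(hsv[...,1]<60)&(hsv[...,2]>120)&(P[...,2]>.12)&(P[...,2]<.153)&(abs(P[...,0]-c0[0]-.06)<.15)&(abs(P[...,1]-c0[1])<.13)
        q=P[m]
        for _ in range(4):
            A=np.c_[q[:,:2]-c0[:2],np.ones(len(q))];k=np.linalg.lstsq(A,q[:,2],rcond=None)[0];r=q[:,2]-A@k;q=q[abs(r)<max(.003,2*r.std())]
        print("  lid plane slope",k.round(4),"n",len(q),"x",q[:,0].min().round(3),q[:,0].max().round(3),"y",q[:,1].min().round(3),q[:,1].max().round(3))
E
```

```text
scene cheese 153 mid [ 0.5597 -0.1989] dir 77.6 len 0.112 z top [0.175  0.1772]
  lid plane slope [ 0.     -0.0015  0.1304] n 5268 x 0.48 0.755 y -0.32 -0.089
scene olive 421 mid [0.575  0.2035] dir 102.9 len 0.108 z top [0.1744 0.1765]
  lid plane slope [-0.0002 -0.0006  0.1303] n 14508 x 0.494 0.769 y 0.092 0.327
top cheese 212 mid [ 0.5579 -0.2001] dir 77.4 len 0.111 z top [0.1771 0.1797]
  lid plane slope [-0.0002  0.0004  0.1319] n 6417 x 0.48 0.755 y -0.331 -0.091
top olive 151 mid [0.5714 0.1988] dir -76.9 len 0.105 z top [0.1766 0.1797]
  lid plane slope [ 0.0005 -0.0008  0.1316] n 6282 x 0.492 0.766 y 0.09 0.328
```

The scene picture shows the yellow-handled lid at about (270,175) px and its red catch at (328,160). In the top picture the yellow handle is at (400,233) and the green one at (232,221). Both views give a level lid at z ≈ 0.131 with handle z ≈ 0.171, so it looks shut and still has to be felt. Going in.

>>> {"name": "jog_arm", "arguments": {
  "commands": [
    {"turn":[0,0,-0.12],"slide":[1,-2,3],"claw":6},
    {"turn":[0,0,-0.24],"slide":[3,-5.5,5],"claw":6},
    {"turn":[0,0,-0.36],"slide":[4.7,-9.2,6],"claw":6},
    {"turn":[0,0,-0.48],"slide":[6.5,-13,6],"claw":6},
    {"turn":[0,0,-0.6],"slide":[8,-16.5,6],"claw":6}
  ]
}}

```text
clock: 0.92
position: [0.2892, 0.37, 0.2869]
tcp_rot: [3.142, -0.003, 0.595]
force: [0.8, -0.3, 0.1]
finger_gap: 0.061
```

>>> {"name": "jog_arm", "arguments": {
  "commands": [
    {"turn":[0,0,-0.12],"slide":[1.7,-3.6,0],"claw":6},
    {"turn":[0,0,-0.24],"slide":[3.4,-7.2,0],"claw":6},
    {"turn":[0,0,-0.36],"slide":[5.1,-10.8,0],"claw":6},
    {"turn":[0,0,-0.48],"slide":[6.8,-14.4,0],"claw":6},
    {"turn":[0,0,-0.6],"slide":[8.5,-18,0],"claw":6}
  ]
}}

```text
clock: 1.33
position: [0.3737, 0.1893, 0.2859]
tcp_rot: [-3.141, -0.001, -0.006]
force: [0.3, -0.4, 0.3]
finger_gap: 0.06
```

>>> {"name": "jog_arm", "arguments": {
  "commands": [
    {"turn":[0,0,-0.1],"slide":[1.7,-3.6,0],"claw":6},
    {"turn":[0,0,-0.21],"slide":[3.4,-7.2,0],"claw":6},
    {"turn":[0,0,-0.21],"slide":[5.1,-10.8,0],"claw":6},
    {"turn":[0,0,-0.21],"slide":[6.8,-14.4,0],"claw":6},
    {"turn":[0,0,-0.21],"slide":[8.5,-18,0],"claw":6}
  ]
}}

```text
clock: 1.75
position: [0.4588, 0.009, 0.2859]
tcp_rot: [-3.141, -0.001, -0.21]
force: [0.5, 0.5, 0.0]
finger_gap: 0.0599
```

>>> {"name": "jog_arm", "arguments": {
  "commands": [
    {"turn":[0,0,0],"slide":[1.7,-3.6,0],"claw":6},
    {"turn":[0,0,0],"slide":[3.4,-7.2,0],"claw":6},
    {"turn":[0,0,0],"slide":[5.1,-10.8,0],"claw":6},
    {"turn":[0,0,0],"slide":[6.8,-14.4,0],"claw":6},
    {"turn":[0,0,0],"slide":[8.5,-18,0],"claw":6}
  ]
}}

```text
clock: 2.17
position: [0.5438, -0.171, 0.2856]
tcp_rot: [-3.142, -0.0, -0.21]
force: [0.9, -0.3, 0.7]
finger_gap: 0.0599
```

>>> {"name": "jog_arm", "arguments": {
  "commands": [
    {"turn":[0,0,0],"slide":[1.5,-2.9,0],"claw":6},
    {"turn":[0,0,0],"slide":[1.5,-2.9,-2],"claw":6},
    {"turn":[0,0,0],"slide":[1.5,-2.9,-4],"claw":6},
    {"turn":[0,0,0],"slide":[1.5,-2.9,-4],"claw":6}
  ]
}}

```text
clock: 2.5
position: [0.5563, -0.1974, 0.2409]
tcp_rot: [-3.139, 0.008, -0.211]
force: [-0.6, -0.5, -1.5]
finger_gap: 0.0603
```

```bash
python3 - <<'E'
from h import *
s=robot.observe();print(s['position'],s['tcp_rot'],s['force'])
im,d=camera("wrist");P=cloud("wrist",d)
hsv=cv2.cvtColor(im,cv2.COLOR_RGB2HSV).astype(int)
m=(hsv[...,0]>=20)&(hsv[...,0]<=35)&(hsv[...,1]>110)&(P[...,2]>.15)&(P[...,2]<.2)
q=P[m];print(len(q))
if len(q):
    w=q[:,:2]-q[:,:2].mean(0); v=np.linalg.svd(w,full_matrices=False)[2][0]
    e=w@v; print("mid",q[:,:2].mean(0)+v*(e.min()+e.max())/2,np.degrees(np.arctan2(v[1],v[0])),np.ptp(e),np.percentile(q[:,2],[50,90]))
cv2.imwrite("pics/wrist1.png",im[...,::-1])
E
```

```text
[ 0.55634564 -0.19743948  0.24087081] [-3.13895394  0.00753238 -0.21105818] [-0.55165206 -0.47824413 -1.48564669]
1728
mid [ 0.5604305  -0.19967942] -102.67063240901288 0.10976036122703448 [0.1790949  0.18033698]
```

View pics/wrist1.png

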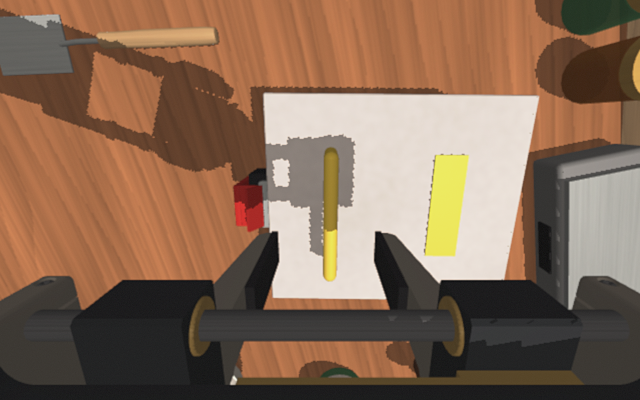

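The wrist picture shows the yellow bar at (330,215) px centred between the jaws, and the red catch at (250,200). It agrees with the earlier measurement of (0.560, -0.200). Descending.

>>> {"name": "jog_arm", "arguments": {
  "commands": [
    {"turn":[0,0,-0.01],"slide":[0.1,0,-2],"claw":6},
    {"turn":[0,0,-0.01],"slide":[0.1,0,-4.5],"claw":6},
    {"turn":[0,0,-0.01],"slide":[0.1,0,-6.8],"claw":6},
    {"turn":[0,0,-0.01],"slide":[0.1,0,-8],"claw":6},
    {"turn":[0,0,-0.01],"slide":[0.1,0,-8.1],"claw":6}
  ]
}}

```text
clock: 2.97
position: [0.5581, -0.1969, 0.1628]
tcp_rot: [-3.14, 0.004, -0.219]
force: [-0.5, -0.1, -0.3]
finger_gap: 0.0604
```

>>> {"name": "jog_arm", "arguments": {
  "commands": [
    {"turn":[0,0,0],"slide":[0,0,0],"claw":6},
    {"turn":[0,0,0],"slide":[0,0,0],"claw":4}
  ]
}}

```text
clock: 3.13
position: [0.5604, -0.1984, 0.1668]
tcp_rot: [3.141, -0.003, -0.22]
force: [0.1, 0.4, 0.6]
finger_gap: 0.0551
```

>>> {"name": "jog_arm", "arguments": {
  "commands": [
    {"turn":[0,0,0],"slide":[0,-0.1,-0.2],"claw":3},
    {"turn":[0,0,0],"slide":[0,-0.1,-0.2],"claw":1},
    {"turn":[0,0,0],"slide":[0,-0.1,-0.2],"claw":0.5},
    {"turn":[0,0,0],"slide":[0,-0.1,-0.2],"claw":0.5},
    {"turn":[0,0,0],"slide":[0,-0.1,-0.2],"claw":0.5}
  ]
}}

```text
clock: 3.55
position: [0.5594, -0.199, 0.1629]
tcp_rot: [3.141, -0.0, -0.22]
force: [-0.2, 0.3, 0.4]
finger_gap: 0.022
```

>>> {"name": "jog_arm", "arguments": {
  "commands": [
    {"turn":[0,0,0],"slide":[0,0,0],"claw":0.5},
    {"turn":[0,0,0],"slide":[0,0,0],"claw":0.5},
    {"turn":[0,0,0],"slide":[0,0,0],"claw":0.5}
  ]
}}

```text
clock: 3.8
position: [0.5589, -0.1988, 0.1626]
tcp_rot: [-3.142, 0.001, -0.22]
force: [-2.4, 0.3, 2.3]
finger_gap: 0.0111
```

Gripped at 11–12 mm. Now a gentle tug in 1 mm steps.

>>> {"name": "jog_arm", "arguments": {
  "commands": [
    {"turn":[0,0,0],"slide":[0,0,0.1],"claw":0.5},
    {"turn":[0,0,0],"slide":[0,0,0.2],"claw":0.5},
    {"turn":[0,0,0],"slide":[0,0,0.3],"claw":0.5},
    {"turn":[0,0,0],"slide":[0,0,0.3],"claw":0.5},
    {"turn":[0,0,0],"slide":[0,0,0.3],"claw":0.5}
  ]
}}

```text
clock: 4.22
position: [0.5593, -0.1989, 0.1646]
tcp_rot: [-3.141, 0.0, -0.22]
force: [4.6, -2.1, -9.5]
finger_gap: 0.011
```

>>> {"name": "jog_arm", "arguments": {
  "commands": [
    {"turn":[0,0,0],"slide":[0,0,0.1],"claw":0.5},
    {"turn":[0,0,0],"slide":[0,0,0.2],"claw":0.5},
    {"turn":[0,0,0],"slide":[0,0,0.3],"claw":0.5},
    {"turn":[0,0,0],"slide":[0,0,0.3],"claw":0.5},
    {"turn":[0,0,0],"slide":[0,0,0.3],"claw":0.5}
  ]
}}

```text
clock: 4.63
position: [0.5593, -0.1989, 0.1648]
tcp_rot: [-3.141, 0.0, -0.22]
force: [11.4, -5.3, -24.0]
finger_gap: 0.0109
```

It rose about 2 mm and then held fast at about 24 N, well above the 3–8 N that lifts an uncaught lid. Easing off, releasing and backing away.

>>> {"name": "jog_arm", "arguments": {
  "commands": [
    {"turn":[0,0,0],"slide":[0,0,-0.2],"claw":0.5},
    {"turn":[0,0,0],"slide":[0,0,-0.4],"claw":0.5},
    {"turn":[0,0,0],"slide":[0,0,-0.6],"claw":0.5},
    {"turn":[0,0,0],"slide":[0,0,-0.6],"claw":0.5},
    {"turn":[0,0,0],"slide":[0,0,-0.6],"claw":3}
  ]
}}

```text
clock: 5.05
position: [0.5594, -0.1989, 0.1633]
tcp_rot: [3.142, -0.0, -0.22]
force: [-0.3, 0.7, 0.8]
finger_gap: 0.0162
```

>>> {"name": "jog_arm", "arguments": {
  "commands": [
    {"turn":[0,0,0],"slide":[0,0,0],"claw":6},
    {"turn":[0,0,0],"slide":[0,0,0],"claw":6},
    {"turn":[0,0,0],"slide":[0,0,0],"claw":6},
    {"turn":[0,0,0],"slide":[0,0,0],"claw":6},
    {"turn":[0,0,0],"slide":[0,0,0],"claw":6}
  ]
}}

```text
clock: 5.47
position: [0.5594, -0.199, 0.1628]
tcp_rot: [3.142, -0.0, -0.22]
force: [0.8, -0.3, 0.4]
finger_gap: 0.049
```

>>> {"name": "jog_arm", "arguments": {
  "commands": [
    {"turn":[0,0,0],"slide":[0,0,1.5],"claw":6},
    {"turn":[0,0,0],"slide":[0,0,4],"claw":6},
    {"turn":[0,0,0],"slide":[0,0,7],"claw":6},
    {"turn":[0,0,0],"slide":[0,0,9],"claw":6},
    {"turn":[0,0,0],"slide":[0,0,9],"claw":6}
  ]
}}

```text
clock: 5.88
position: [0.5616, -0.2002, 0.2584]
tcp_rot: [3.139, -0.009, -0.22]
force: [0.4, -0.2, 1.6]
finger_gap: 0.0598
```

```bash
python3 - <<'E'
from h import *
s=robot.observe();print(s['clock'],s['position'],s['force'])
im,d=camera("wrist");cv2.imwrite("pics/wrist2.png",im[...,::-1])
im,d=camera("scene");P=cloud("scene",d);hsv=cv2.cvtColor(im,cv2.COLOR_RGB2HSV).astype(int)
c0=np.array([.56,-.2])
m=(hsv[...,1]<60)&(hsv[...,2]>90)&(P[...,2]>.12)&(P[...,2]<.16)&(abs(P[...,0]-.62)<.15)&(abs(P[...,1]+.2)<.13)
q=P[m]
for _ in range(4):
    A=np.c_[q[:,:2]-c0,np.ones(len(q))];k=np.linalg.lstsq(A,q[:,2],rcond=None)[0];r=q[:,2]-A@k;q=q[abs(r)<.004]
print("plane",k.round(4),len(q))
# catch geometry, both boxes, in lid frame relative to handle (hinge = handle + 180 mm)
for c,y0,h,yaw in [("cheese",-.19,(.5595,-.1995),-.22),("olive",.19,(.573,.201),.225)]:
    m=((hsv[...,0]<7)|(hsv[...,0]>174))&(hsv[...,1]>120)&(P[...,2]>.09)&(P[...,2]<.17)&(abs(P[...,1]-y0)<.06)&(abs(P[...,0]-.49)<.05)
    e=(P[m][:,:2]-h)@np.array([np.cos(yaw),np.sin(yaw)])-.18
    print(c,m.sum(),"catch lid-x",np.percentile(e,[2,50,98]).round(4),"zmax",P[m][:,2].max().round(4))
cv2.imwrite("pics/scene2.png",cv2.resize(im[120:230,200:360,::-1],None,fx=4,fy=4))
E
```

```text
5.8833 [ 0.56162072 -0.20022121  0.25841577] [ 0.37655844 -0.17076169  1.58847891]
plane [ 0.0004 -0.002   0.1304] 5424
cheese 202 catch lid-x [-0.271  -0.2579 -0.246 ] zmax 0.1507
olive 333 catch lid-x [-0.2697 -0.251  -0.2447] zmax 0.1512
```

View pics/scene2.png

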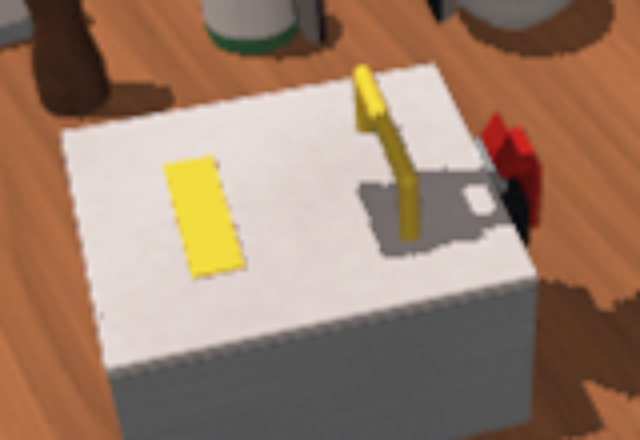

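The enlarged scene picture shows the lid level and shut, with the red catch at its front edge at (510,170) px. It sits in the same place as the green box's catch, and the gripper is clear. Handing in.

```bash
python3 -c "
from plant import robot
print(robot.job_done())"
```

```text
the job is handed in; nothing more can be done
None
```

The lid with the yellow handle is really caught. I gripped the bar and tugged it straight up: it rose about 2 mm and then held fast at about 24 N, where an uncaught lid would lift at 3–8 N. Since it did not give, I did not press it. I eased it back down, let go and raised the gripper clear, then handed in the job at about 6 s of the 48 s.

**Last checks:**
- **Lid:** it is level, with a fitted slope of 0.002 or less and its top at 130.4 mm.
- **Catch:** the red catch measured about 246 mm in front of the hinge, against 244 mm when sprung home. The one on the green-handled box measured about 245 mm.
- **Green lid:** I did not touch it.

One reading was off before the grip: the wrist camera put the handle top about 3 mm higher than the expected 176.5 mm. It was taken while the arm was still settling, and neither the other cameras nor the tug bore it out.

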